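Load the press sleeve with two brass rings

TASK

Take the collared brass ring out of the slotted wooden block, lay it flat on the cork pad with its collar facing up and let go of it. Then pick it up again and drop it into the upright steel sleeve, collar still up, and after it drop in the thin plain ring, so that the two lie flat as one column at the bottom of the sleeve with the thin ring around the collar. Leave the jar, the hammer and the screwdriver where they are.

Things in the scene. Friction and masses are not known exactly. Their poses are not given: they have to be found in the camera images.
- collar_ring_center (a point): Collared brass ring, 0.2-0.4 kg: centre, half-way through its 20 mm overall thickness. Ring 64 mm outside (63 over its 16 facets), 14 mm thick, a collar 40 mm wide standing 6 mm proud of one face, 26 mm hole through. x is its axis, out of the collared face. At the start it stands on edge in the block (x level, top 71 mm above the bench); lying collar up, the centre is 10 mm above its support.
- thin_ring_center (a point): Thin plain brass ring, 0.11 kg: centre, half-way up. 64 mm outside (63 over its 16 slight facets), 51 mm hole, 12 mm high, both faces alike. z is its axis. At the start it lies flat on the bench.
- sleeve_mouth (a point): Fixed upright round steel sleeve: centre of its mouth, level with the rim, 50 mm above the bench; z up. Bore 67 mm wide; the top 10 mm flare to 82 mm at the rim; the bore's floor is 45 mm below the rim. Outside 92 mm wide at the foot, 89 mm at the rim.
- pad_top (a point): Centre of the top of the fixed square cork pad, 130 mm x 130 mm, 3 mm thick, flat on the bench. Its x and y axes run along its sides.
- block: Fixed dark wooden block, 50 mm (x) x 80 mm (y) x 18 mm high, origin at the centre of its underside, with a slot in its top 16 mm wide (x) and 50 mm long (y), 10 mm deep, which holds the collared ring on edge, the ring's plane along the block's y.
- jar: Bystander: glass jar with a brass lid, 62 mm wide, 85 mm high, loose, origin at the centre of its underside.
- hammer: Bystander: hammer of 260 mm with a wooden handle, lying on the bench along its own x, loose, origin on the bench under its middle.
- screwdriver: Bystander: screwdriver of 200 mm with a black handle, lying on the bench along its own x, loose, origin on the bench under its middle.
Things that resemble listed ones, but are neither listed nor needed, are in the scene too. Of the things that look like the part that bears sleeve_mouth, the larger one is meant. What is shaped like the part that bears thin_ring_center but blue is not meant.

How it is judged:
On the way, in this order (a step that is already met when the one before it is completed fails the run):
1. the collared ring lies flat on the cork pad, collar up, let go of (angle between collar_ring_center's own x axis and vertical below 0.1 rad and height (world z) of collar_ring_center below 0.016 m and x of collar_ring_center in the frame of pad_top between -0.065 and 0.065 m and y of collar_ring_center in the frame of pad_top between -0.065 and 0.065 m and contact force between collar_ring and the fingers below 0.05 N), for 0.2 s.
2. the collared ring lies flat at the bottom of the sleeve, collar up, before the thin ring is in (horizontal distance between collar_ring_center and sleeve_mouth below 0.005 m and z of collar_ring_center in the frame of sleeve_mouth below -0.032 m and angle between collar_ring_center's own x axis and vertical below 0.1 rad and horizontal distance between thin_ring_center and sleeve_mouth above 0.02 m), for 0.2 s.
At the end, for the whole second after the job is handed in: Both rings lie flat (within 0.1 rad) and at rest in the bore of the sleeve, centred within 5 mm: the collared ring on the floor of the sleeve, collar up, its centre 32 mm or more below the rim, and the thin ring on its shoulder around the collar, its centre 22 mm or more below the rim (horizontal distance between each of collar_ring_center, thin_ring_center and sleeve_mouth below 0.005 m and z of collar_ring_center in the frame of sleeve_mouth below -0.032 m and angle between collar_ring_center's own x axis and vertical below 0.1 rad and z of thin_ring_center in the frame of sleeve_mouth below -0.022 m and angle between the z axis of thin_ring_center and the z axis of sleeve_mouth, either way round below 0.1 rad and linear speed of each of collar_ring, thin_ring below 0.02 m/s); the robot touches nothing.
It fails at once if the jar, the hammer or the screwdriver is moved by more than 30 mm (distance of any of jar, hammer, screwdriver from where it was at the start of the episode above 0.03 m).
It also fails if it takes over 61 s, if anything falls off the work surface, if the arm or the gripper's body presses on something with over 40 N, if the wrist force passes 120 N, or if a joint passes its speed limit or range.

ROBOT

A 7-joint arm with a two-finger parallel gripper is mounted at the origin on the work surface. World frame = base frame: x ahead of the robot, y to its left, z up, the work surface at z = 0. Lengths are in m, angles in rad, forces in N, time in s.
With the tool pointing down it reaches from about 0.425 to 0.8 m from the base axis. Payload 8.3 kg.
Tool frame: the origin (TCP) lies at the very end of the fingers, on their centre line; the grasp point (between the pads) lies 19 mm behind it; x points along the fingers, y is the direction in which the jaws open and shut, and the axes are right-handed (so a half turn about x gives the same grasp; the last joint's range is limited). The gripper opens to 85 mm and grips with 20 to 120 N. Pads are 22 mm wide; open, the fingers measure 114 mm over their backs; the gripper's body (76 mm by 85 mm) begins 54 mm behind the grasp point. The pads swing forward as they close: fully open they stand 13 mm farther back than shut.
Start: joints at [-1.395, 0.383, 0.016, 1.37, -0.006, 1.388, -0.046], TCP at [0.148, 0.607, 0.231] pointing down, gripper open.
Joint ranges: [-2.95, 2.95], [-0.25, 2.06], [-1.52, 1.56], [0.18, 2.33], [-1.44, 4.58], [0.02, 2.06], [-3.01, 3.01]. Speed limits (rad/s): [2.39, 2.39, 3.01, 3.01, 3.14, 3.14, 3.14].

INTERFACE

Orientations are given as a unit quaternion [w, x, y, z].
In Python, from cell import arm gives the robot as it stands. The module is installed in compiled form; this text tells all that it offers.
- The arm moves only by the tool send_rows, never from a script. Its argument "steps" is a list of rows, each a list of 3 entries, a list of its own where there are three numbers: the shift along the tool's x, y, z in m, then the turn about the tool's x in rad, then the closure in counts, from 0 (fully open) to 255 (shut). In form: [[[dx, dy, dz], twist, gripper], ...]. A call has 1 to 5 rows; each row is the pose to reach, as a shift and turn from the pose commanded when the call began, along the tool's axes at that moment; what a row does not reach only later rows make up. A row lasts 1/8 s, in which the tool goes at most 62.5 mm and 10.7 degrees, less where a joint would pass 70% of its speed; a pose out of reach is approached as far as the arm can. A call with a gripper value outside its range is refused whole. The fingers move at their own pace and stop on an object; "newtons" is the grip in N (left out, the last holds). Time passes only in rows, so rows that repeat a pose let the fingers close. It gives the time, the measured TCP pose, the force and the opening at its end, in the units of the state.
- arm.state(): the state, without advancing time (a new reading comes with each control period).
- arm.get_image(name): name is "scene" or "top"; returns a dict with "color" (384x512x3 uint8, blue, green, red), "mtx" (3x3 intrinsics, pixels), "world_to_cam" (4x4, takes a point from world to camera coordinates). Camera axes: x right, y down, z forward; pixel columns grow to the right and rows downward; lengths in m; the calibration is good to about 2 mm. A picture is of the moment at which its call begins. There is no depth.
- arm.close_job(): hands the job in, once; it reports no verdict.
The state is a dict: "time_s": time; "q": joint angles; "dq": joint speeds; "effort": joint torques, N m; "tcp_pos": TCP position; "tcp_rot": TCP orientation; "force": force on the tool from outside, world axes, zero at the start; "torque": the same for the moment, N m; "opening": finger opening in m.
Only numpy, scipy, OpenCV 4.12 (cv2) and the standard library are available. Lean on these libraries where they do the work, as an engineer would, in place of code of your own. Each camera call takes 0.05 s, during which the arm holds its last target.

## Working session

There is one attempt and no reset: what is moved stays moved. The work goes in short steps, Python scripts to look and compute and a tool call to move; the robot and the scene stay as the last step left them, time stands still between calls to the robot, and variables do not carry over. Pictures are saved under pics/ and viewed, and the job is handed in when it is done.

Besides the shell and the picture viewer there is one more tool, called after ">>>" as name(argument=value, ...), one argument or row to a line, values as JSON. send_rows: Moves the arm, as the interface text tells. Its arguments: {"type":"object","properties":{"steps":{"type":"array"},"newtons":{"type":"number"}},"required":["steps"]}

```bash
mkdir -p pics; cat > h.py <<'E'
import numpy as np, cv2
from cell import arm
def ray(im,u,v):
    K=im['mtx'];T=im['world_to_cam'];R=T[:3,:3];t=T[:3,3]
    c=-R.T@t; d=R.T@np.linalg.inv(K)@np.array([u,v,1.]); return c,d
def onz(im,u,v,z):
    c,d=ray(im,u,v); return c+d*(z-c[2])/d[2]
def proj(im,p):
    T=im['world_to_cam'];q=im['mtx']@(T[:3,:3]@np.array(p)+T[:3,3]); return q[:2]/q[2]
E
python3 - <<'E'
from h import *
s=arm.state();print({k:np.round(v,3) for k,v in s.items()})
for n in("scene","top"):
    im=arm.get_image(n);cv2.imwrite(f'pics/{n}0.png',im['color']);np.savez(f'pics/{n}0.npz',**im)
    print(np.round(im['mtx'],1),np.round(im['world_to_cam'],3))
E
```

```text
{'time_s': np.float64(0.0), 'q': array([-1.395,  0.384,  0.016,  1.371, -0.006,  1.388, -0.046]), 'dq': array([ 0.   , -0.001,  0.   ,  0.   , -0.001,  0.   ,  0.001]), 'effort': array([-1.0000e-03, -6.2759e+01,  8.4400e-01, -3.7182e+01,  1.6000e-02,
        1.4000e-02, -0.0000e+00]), 'tcp_pos': array([0.148, 0.607, 0.23 ]), 'tcp_rot': array([ 0.702,  0.083,  0.702, -0.085]), 'force': array([-0.292, -0.275,  0.333]), 'torque': array([0.007, 0.027, 0.017]), 'opening': np.float64(0.086)}
[[479.    0.  253.6]
 [  0.  479.  190.8]
 [  0.    0.    1. ]] [[-0.631  0.775 -0.004  0.396]
 [ 0.628  0.509 -0.589 -0.334]
 [-0.455 -0.374 -0.808  1.402]
 [ 0.     0.     0.     1.   ]]
[[392.9   0.  253. ]
 [  0.  392.9 199.5]
 [  0.    0.    1. ]] [[-0.005 -1.     0.02  -0.006]
 [-0.989  0.002 -0.151  0.612]
 [ 0.151 -0.021 -0.988  0.95 ]
 [ 0.     0.     0.     1.   ]]
```

View pics/scene0.png

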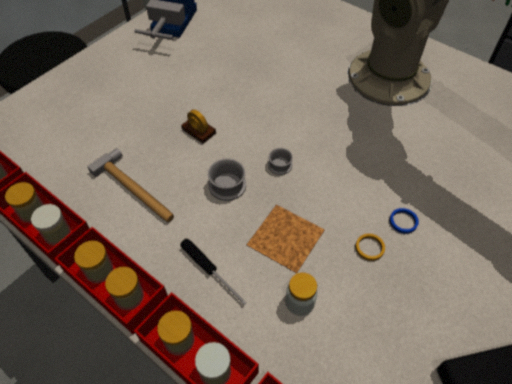

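View pics/top0.png

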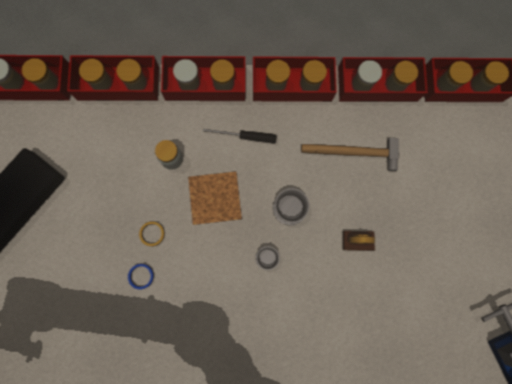

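The scene view shows the large sleeve at (226,180) and a small look-alike at (280,160). The yellow thin ring is at (370,247), the blue one at (404,221), the block with the ring at (198,125), the pad at (286,237) and the jar at (301,293). In the top view the large sleeve is at (291,205), the small one at (267,256), the yellow ring at (152,234), the blue at (141,276) and the block at (359,240). The larger sleeve and the yellow ring fit the description; next I confirm them in a crop.

```bash
python3 - <<'E'
from h import *
t=dict(np.load('pics/top0.npz'));s=dict(np.load('pics/scene0.npz'))
a=cv2.resize(t['color'][215:265,330:390],None,fx=6,fy=6,interpolation=2)
b=cv2.resize(s['color'][100:150,170:230],None,fx=6,fy=6,interpolation=2)
c=cv2.resize(t['color'][160:285,120:330],None,fx=3.4286,fy=2.2,interpolation=2)
cv2.imwrite('pics/crop1.png',np.vstack([np.hstack([a,b]),c[:, :720]]))
cv2.imwrite('pics/crop1.png',cv2.imread('pics/crop1.png')[:600])
def cen(im,mask,z):
    cs,_=cv2.findContours(mask.astype(np.uint8),cv2.RETR_EXTERNAL,cv2.CHAIN_APPROX_NONE)
    for k in cs:
        if cv2.contourArea(k)<100: continue
        (u,v),ax,an=cv2.fitEllipse(k); print(np.round((u,v),1),np.round(ax,1),cv2.contourArea(k),np.round(onz(im,u,v,z),4), np.round(cv2.boxPoints(cv2.minAreaRect(k)),0).tolist())
for n,im,in(('top',t),('scene',s)):
    hsv=cv2.cvtColor(im['color'],cv2.COLOR_BGR2HSV)
    H,S,V=[hsv[...,i].astype(int) for i in range(3)]
    print(n,'yellow z12/.006');cen(im,(H>17)&(H<30)&(S>110)&(V>50),.009)
    print('orange pad');cen(im,(H>=5)&(H<=18)&(S>110)&(V>100),.003)
    print('dark block');cen(im,(S>90)&(V<90)&(H<15),.018)
E
```

```text
top yellow z12/.006
[151.2 233.4] [23.4 24.4] 445.0 [0.5297 0.2554 0.009 ] [[139.0, 222.0], [163.0, 222.0], [163.0, 245.0], [139.0, 245.0]]
[165.8 150.5] [20.7 20.8] 335.0 [0.7505 0.2241 0.009 ] [[155.0, 140.0], [176.0, 140.0], [176.0, 161.0], [155.0, 161.0]]
[495.3  73.1] [20.8 24.1] 372.0 [ 0.9755 -0.6899  0.009 ] [[479.0, 74.0], [496.0, 57.0], [511.0, 73.0], [494.0, 90.0]]
[459.6  72.7] [20.7 22.9] 363.0 [ 0.976  -0.5887  0.009 ] [[449.0, 62.0], [471.0, 62.0], [471.0, 84.0], [449.0, 84.0]]
[405.   72.5] [20.2 22.9] 352.5 [ 0.9758 -0.4346  0.009 ] [[389.0, 74.0], [406.0, 58.0], [420.0, 72.0], [404.0, 89.0]]
[313.6  71.7] [19.8 22.1] 334.5 [ 0.9768 -0.1785  0.009 ] [[304.0, 61.0], [324.0, 61.0], [324.0, 82.0], [304.0, 82.0]]
[277.5  72. ] [19.7 22.6] 335.0 [ 0.9754 -0.0778  0.009 ] [[268.0, 61.0], [287.0, 61.0], [287.0, 84.0], [268.0, 84.0]]
[222.   71.6] [20.1 22.2] 339.0 [0.9757 0.0758 0.009 ] [[212.0, 61.0], [232.0, 61.0], [232.0, 84.0], [212.0, 84.0]]
[128.6  70.7] [20.5 22.2] 349.5 [0.9771 0.3324 0.009 ] [[114.0, 70.0], [128.0, 55.0], [144.0, 71.0], [130.0, 86.0]]
[91.7 70.8] [
[... 3774 characters left out ...]
 [0.9323 0.0935 0.018 ] [[136.0, 331.0], [169.0, 292.0], [255.0, 364.0], [222.0, 403.0]]
[ 91.5 275.3] [21.6 25.3] 185.0 [ 0.9651 -0.165   0.018 ] [[74.0, 282.0], [79.0, 267.0], [106.0, 276.0], [101.0, 291.0]]
[106.8 273.3] [52.8 96.8] 1296.5 [ 0.9416 -0.1434  0.018 ] [[57.0, 258.0], [89.0, 222.0], [160.0, 286.0], [128.0, 322.0]]
[ 96.2 270.8] [ 50.7 197.9] 1059.5 [ 0.9521 -0.1654  0.018 ] [[-3.0, 213.0], [35.0, 171.0], [170.0, 293.0], [133.0, 334.0]]
[ 34.9 206.5] [ 42.7 103.6] 1295.0 [ 0.9343 -0.4052  0.018 ] [[-27.0, 185.0], [1.0, 152.0], [82.0, 221.0], [54.0, 254.0]]
[198.4 129.6] [18.4 29.5] 236.5 [ 0.5162 -0.2761  0.018 ] [[180.0, 128.0], [190.0, 113.0], [216.0, 130.0], [206.0, 145.0]]
```

View pics/crop1.png

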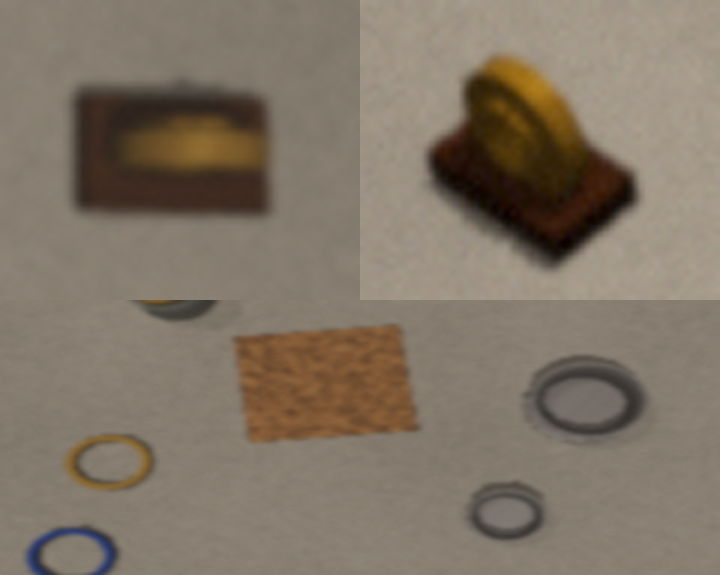

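The crop confirms the targets: the large sleeve is right of the pad, the brass (not blue) ring is left of it. The ring stands in the block with its collar stepping out towards image-up in the top view, that is +x. Next I measure the sleeve, the block and the ring more precisely.

```bash
python3 - <<'E'
from h import *
t=dict(np.load('pics/top0.npz'));s=dict(np.load('pics/scene0.npz'))
a=cv2.resize(t['color'][180:230,265:318],None,fx=7,fy=7,interpolation=2)
b=cv2.resize(s['color'][153:203,200:253],None,fx=7,fy=7,interpolation=2)
f=lambda x:cv2.convertScaleAbs(x,alpha=1.6)
cv2.imwrite('pics/crop2.png',f(np.hstack([a,b])))
def show(n,im,k,z):
    (u,v),ax,an=cv2.fitEllipse(k); print(n,np.round((u,v),1),np.round(ax,1),np.round(onz(im,u,v,z),4))
for n,im,(u0,u1,v0,v1) in(('top',t,(265,318,180,230)),('scene',s,(200,253,153,203))):
    g=cv2.cvtColor(im['color'],cv2.COLOR_BGR2GRAY)[v0:v1,u0:u1]
    print(n,g[25,::2],g[::2,26])
# block & ring
for n,im,(u0,u1,v0,v1) in(('top',t,(330,390,215,265)),('scene',s,(170,230,100,150))):
    c=im['color'][v0:v1,u0:u1]
    h=cv2.cvtColor(c,cv2.COLOR_BGR2HSV);S=h[...,1]
    m=(S>90).astype(np.uint8);k=max(cv2.findContours(m,0,1)[0],key=cv2.contourArea)+np.array([u0,v0])
    print(n,'block+ring',cv2.minAreaRect(k),cv2.approxPolyDP(k,2,True)[:,0].tolist())
    y=((S>120)&(h[...,2]>75)).astype(np.uint8);k=max(cv2.findContours(y,0,1)[0],key=cv2.contourArea)+np.array([u0,v0])
    print('ring',cv2.minAreaRect(k),cv2.boundingRect(k))
E
```

```text
top [127 126 126 123 105  96  68  95 106 113 112 114 112 112 111 112 111 111
 101  60  58  80 111 126 126 128 128] [128 130 118  84  93  81  62  61  93 110 112 112 111 110 112 113 112 113
  84  67  64 102 104 113 124]
scene [150 154 152 154 123  93  62  48  93 116 119 123 121 125 117 113  83  68
  68  60  47  91 112 147 154 153 152] [155 153 146 106  71  54  43  45  41  42  51  78 119 121 119 119 117 102
  46  38  40  45  68  62  76]
top block+ring ((359.0, 240.0), (18.0, 30.0), 90.0) [[344, 232], [344, 248], [373, 249], [372, 232]]
ring ((362.0, 238.5), (9.0, 22.0), 90.0) (351, 234, 23, 10)
scene block+ring ((197.50003051757812, 126.50001525878906), (32.52690887451172, 24.041629791259766), 45.0) [[192, 109], [182, 127], [203, 142], [214, 133], [214, 129], [207, 124], [199, 111]]
ring ((198.17648315429688, 117.20589447021484), (17.46256446838379, 13.824529647827148), 75.96376037597656) (190, 110, 18, 17)
```

View pics/crop2.png

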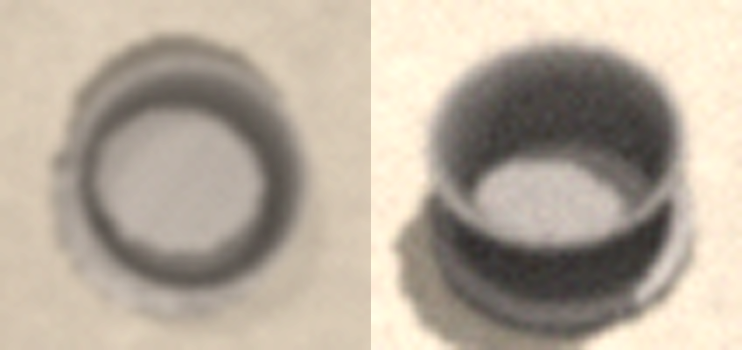

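```bash
python3 - <<'E'
from h import *
t=dict(np.load('pics/top0.npz'));s=dict(np.load('pics/scene0.npz'))
for im in(t,s): print('cam',np.round(ray(im,0,0)[0],3))
print('sleeve scene rim',onz(s,226.3,173.1,.05),'top rim',onz(t,291.7,203.9,.05),'top floor',onz(t,290.3,205,.005))
# scene: floor-independent: segments by dark threshold
for n,im,(u0,u1,v0,v1) in(('top',t,(265,318,180,230)),('scene',s,(200,253,153,203))):
    g=cv2.GaussianBlur(cv2.resize(cv2.cvtColor(im['color'],cv2.COLOR_BGR2GRAY)[v0:v1,u0:u1],None,fx=4,fy=4,interpolation=cv2.INTER_CUBIC),(0,0),2)
    for th in (80,95,):
        m=(g<th).astype(np.uint8)
        for k in cv2.findContours(m,cv2.RETR_CCOMP,1)[0]:
            if cv2.contourArea(k)<500: continue
            (u,v),ax,_=cv2.fitEllipse(k);u,v=(u+.5)/4-.5+u0,(v+.5)/4-.5+v0
            print(n,th,np.round((u,v),1),np.round(np.array(ax)/4,1),[np.round(onz(im,u,v,z)[:2],4) for z in(.05,.04,.005)])
print('block top corners')
for c in [[344, 232], [344, 248], [373, 249], [372, 232]]: print(np.round(onz(t,*c,.018),4))
print('ring top crest top view', [np.round(onz(t,u,v,.06),4) for u,v in((351,238.5),(373.5,238.5),(362,234),(362,243))])
print('scene corners',[np.round(onz(s,u,v,.018),4) for u,v in((182,126),(214,129.5))],np.round(onz(s,203,143,0.0),4))
E
```

```text
cam [0.462 0.013 1.031]
cam [1.097 0.387 0.938]
sleeve scene rim [ 0.59758918 -0.10622417  0.05      ] top rim [ 0.60017139 -0.10520417  0.05      ] top floor [ 0.60357103 -0.10686911  0.005     ]
top 80 [291.4 205.4] [30.2 31.1] [array([ 0.5963, -0.1044]), array([ 0.5976, -0.1056]), array([ 0.6024, -0.1098])]
top 80 [290.1 205.8] [21.5 24.2] [array([ 0.5953, -0.1011]), array([ 0.5967, -0.1022]), array([ 0.6014, -0.1063])]
top 95 [290.8 203.6] [32.5 36.7] [array([ 0.6009, -0.1029]), array([ 0.6023, -0.1041]), array([ 0.6073, -0.1082])]
top 95 [290.2 205.8] [19.7 22.4] [array([ 0.5953, -0.1013]), array([ 0.5967, -0.1025]), array([ 0.6014, -0.1066])]
scene 80 [224.5 190.1] [21.8 35. ] [array([ 0.6376, -0.0769]), array([ 0.6324, -0.0821]), array([ 0.6143, -0.1004])]
scene 80 [226.8 171. ] [21.2 33.9] [array([ 0.5921, -0.1094]), array([ 0.5864, -0.115 ]), array([ 0.5665, -0.1346])]
scene 95 [224.6 181.4] [35.8 46.3] [array([ 0.6187, -0.093 ]), array([ 0.6133, -0.0984]), array([ 0.5944, -0.1174])]
scene 95 [224.6 181.5] [11.7 22.2] [array([ 0.6189, -0.0929]), array([ 0.6135, -0.0983]), array([ 0.5946, -0.1173])]
block top corners
[ 0.5309 -0.2433  0.018 ]
[ 0.4898 -0.2417  0.018 ]
[ 0.4869 -0.3167  0.018 ]
[ 0.5307 -0.3163  0.018 ]
ring top crest top view [array([ 0.512 , -0.2495,  0.06  ]), array([ 0.5117, -0.3056,  0.06  ]), array([ 0.523 , -0.2774,  0.06  ]), array([ 0.5008, -0.2764,  0.06  ])]
scene corners [array([ 0.534 , -0.3188,  0.018 ]), array([ 0.4903, -0.2446,  0.018 ])] [ 0.5323 -0.2472  0.    ]
```

```bash
cat >> h.py <<'E'
from scipy.spatial.transform import Rotation as Ro
def R(s): 
    q=s['tcp_rot'];return Ro.from_quat([q[1],q[2],q[3],q[0]]).as_matrix()
def to(p,ydir=None):
    s=arm.state();M=R(s);d=M.T@(np.array(p)-s['tcp_pos']);tw=0
    if ydir is not None:
        y=M.T@np.array([ydir[0],ydir[1],0.]);tw=np.arctan2(y[2],y[1]); tw=(tw+np.pi/2)%np.pi-np.pi/2
    print('t',round(float(s['time_s']),2),'tcp',np.round(s['tcp_pos'],4),'shift',np.round(d,4),'twist',round(float(tw),3),'q7',round(float(s['q'][6]),2),'F',np.round(s['force'],1),'open',round(float(s['opening']),4))
E
python3 - <<'E'
from h import *
print(np.round(R(arm.state()),3))
to([.55,.25,.2],[1,0]); to([.51,-.281,.12],[1,0])
E
```

```text
[[-0.     0.237  0.972]
 [-0.002  0.972 -0.237]
 [-1.    -0.002  0.   ]]
t 0.1 tcp [0.1477 0.6068 0.2304] shift [ 0.0308 -0.2515  0.4753] twist 1.332 q7 -0.05 F [-0.4  0.4 -0.3] open 0.0854
t 0.1 tcp [0.1477 0.6068 0.2304] shift [ 0.1118 -0.7767  0.562 ] twist 1.332 q7 -0.05 F [-0.4  0.4 -0.3] open 0.0854
```

>>> send_rows(
  steps=[
    [[0,-0.029,0.055],0.18,0],
    [[0,-0.058,0.11],0.36,0],
    [[0,-0.087,0.165],0.54,0],
    [[0,-0.116,0.22],0.72,0],
    [[0,-0.145,0.275],0.9,0],
  ],
  newtons=40,
)

```text
time_s: 0.72
tcp_pos: [0.3818, 0.3996, 0.2311]
tcp_rot: [0.594, 0.383, 0.595, -0.383]
force: [0.5, 1.3, 0.7]
opening: 0.0854
```

```bash
python3 - <<'E'
from h import *
to([.55,.25,.2],[1,0]); to([.55,0.,.2],[1,0]);to([.51,-.281,.12],[1,0])
E
```

```text
t 0.72 tcp [0.3818 0.3996 0.2311] shift [0.031  0.0913 0.2058] twist 0.426 q7 -0.38 F [0.5 1.3 0.7] open 0.0854
t 0.72 tcp [0.3818 0.3996 0.2311] shift [ 0.0311 -0.0121  0.4334] twist 0.426 q7 -0.38 F [0.5 1.3 0.7] open 0.0854
t 0.72 tcp [0.3818 0.3996 0.2311] shift [ 0.1112 -0.1646  0.6727] twist 0.426 q7 -0.38 F [0.5 1.3 0.7] open 0.0854
```

>>> send_rows(
  steps=[
    [[0,0.01,0.062],0.1,0],
    [[0,0.015,0.124],0.2,0],
    [[0,0.015,0.186],0.3,0],
    [[0,0.01,0.248],0.4,0],
    [[0,0.0,0.31],0.426,0],
  ],
)

```text
time_s: 1.35
tcp_pos: [0.5107, 0.1182, 0.231]
tcp_rot: [0.501, 0.499, 0.501, -0.499]
force: [1.5, -0.1, 0.3]
opening: 0.0851
```

```bash
python3 - <<'E'
from h import *
to([.51,-.281,.12],[1,0])
E
```

```text
t 1.35 tcp [0.5107 0.1182 0.231 ] shift [ 0.1111 -0.0023  0.3991] twist 0.004 q7 -0.2 F [ 1.5 -0.1  0.3] open 0.0851
```

>>> send_rows(
  steps=[
    [[0,0,0.062],0,0],
    [[0,0,0.124],0,0],
    [[0,0,0.186],0,0],
    [[0.01,0,0.248],0,0],
    [[0.03,0,0.31],0,0],
  ],
)

```text
time_s: 1.98
tcp_pos: [0.5124, -0.189, 0.2025]
tcp_rot: [0.502, 0.499, 0.501, -0.498]
force: [1.3, 0.9, -0.1]
opening: 0.0849
```

>>> send_rows(
  steps=[
    [[0.02,0,0.05],0,0],
    [[0.05,0,0.089],0,0],
    [[0.08,0,0.089],0,0],
    [[0.08,0,0.089],0,0],
  ],
)

```text
time_s: 2.48
tcp_pos: [0.511, -0.2754, 0.1196]
tcp_rot: [0.5, 0.498, 0.503, -0.5]
force: [1.2, 0.7, 0.7]
opening: 0.0856
```

```bash
python3 - <<'E'
from h import *
to([.51,-.281,.045],[1,0])
for n in("scene","top"):
    im=arm.get_image(n);c=im['color'];p=proj(im,[.51,-.281,.07]).astype(int);print(p)
    x=c[max(0,p[1]-50):p[1]+50,max(0,p[0]-60):p[0]+60];cv2.imwrite(f'pics/{n}1.png',cv2.resize(x,None,fx=5,fy=5,interpolation=2))
E
```

```text
t 2.48 tcp [ 0.511  -0.2754  0.1196] shift [ 0.0746 -0.0006  0.0058] twist 0.005 q7 0.71 F [1.2 0.7 0.7] open 0.0856
[196 113]
[364 239]
```

View pics/scene1.png

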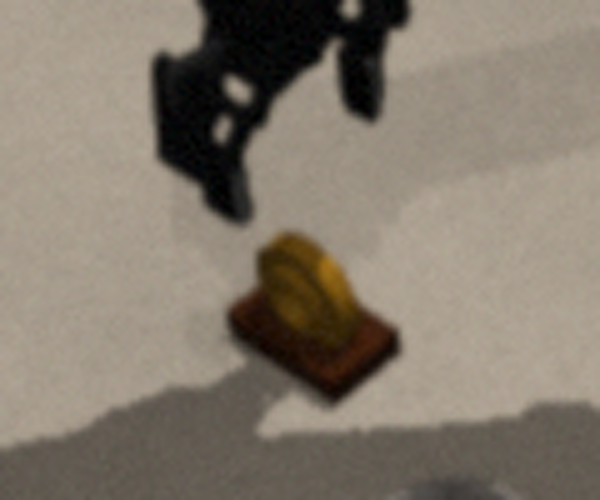

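View pics/top1.png

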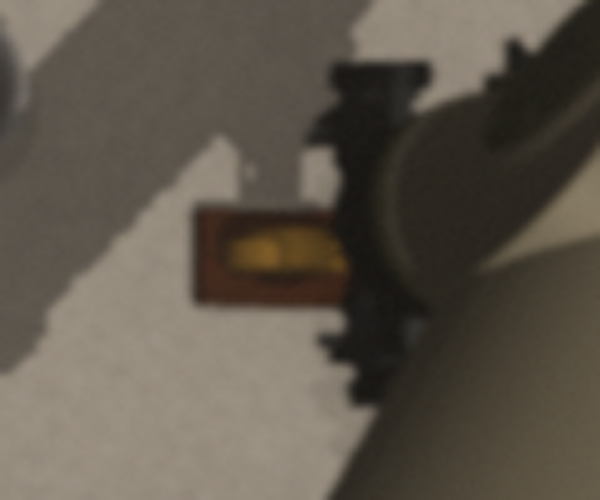

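```bash
python3 - <<'E'
from h import *
t=dict(np.load('pics/top0.npz'));s=dict(np.load('pics/scene0.npz'))
a=cv2.resize(t['color'][226:252,340:378],None,fx=10,fy=10,interpolation=cv2.INTER_CUBIC)
b=cv2.resize(s['color'][106:140,180:218],None,fx=10,fy=10,interpolation=cv2.INTER_CUBIC)
a=cv2.copyMakeBorder(a,0,80,0,0,0)
cv2.imwrite('pics/crop3.png',cv2.convertScaleAbs(np.hstack([a,b]),alpha=1.8))
E
```

```text
(no output)
```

View pics/crop3.png

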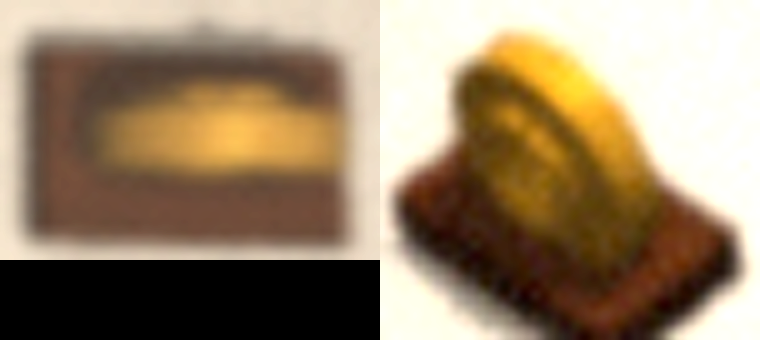

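The two views agree: the collar bump is on the top side in the top view (crop u 175-280, v 75-100), and the collar face is visible in the scene view. The collar faces +x. I grip across the faces.

>>> send_rows(
  steps=[
    [[0.04,0.001,0.0035],0,0],
    [[0.081,0.001,0.0035],0,60],
    [[0.081,0.001,0.0035],0,255],
    [[0.081,0.001,0.0035],0,255],
    [[0.081,0.001,0.0035],0,255],
  ],
  newtons=40,
)

```text
time_s: 3.2
tcp_pos: [0.5154, -0.2803, 0.0439]
tcp_rot: [0.503, 0.499, 0.5, -0.498]
force: [-0.5, 0.5, 6.6]
opening: 0.0187
```

>>> send_rows(
  steps=[
    [[0,0,0],0,255],
    [[0,0,0],0,255],
  ],
)

```text
time_s: 3.45
tcp_pos: [0.5153, -0.2803, 0.0439]
tcp_rot: [0.503, 0.499, 0.5, -0.498]
force: [-1.0, 2.0, 7.4]
opening: 0.0189
```

```bash
python3 - <<'E'
from h import *
to([.51,-.281,.12],[1,0])
E
```

```text
t 3.45 tcp [ 0.5153 -0.2803  0.0439] shift [-0.0762 -0.005   0.0007] twist 0.006 q7 0.77 F [-1.   2.   7.4] open 0.0189
```

>>> send_rows(
  steps=[
    [[-0.03,0,0],0,255],
    [[-0.08,0,0],0,255],
    [[-0.12,0.01,-0.03],0,255],
    [[-0.12,0.033,-0.08],0,255],
    [[-0.12,0.054,-0.135],0,255],
  ],
)

```text
time_s: 4.08
tcp_pos: [0.568, -0.1436, 0.1634]
tcp_rot: [0.502, 0.5, 0.5, -0.498]
force: [0.4, -0.0, -2.9]
opening: 0.0189
```

>>> send_rows(
  steps=[
    [[0,0.022,-0.056],0,255],
    [[0,0.044,-0.112],0,255],
    [[0,0.066,-0.168],0,255],
    [[0,0.088,-0.224],0,255],
    [[0,0.096,-0.238],0,255],
  ],
)

```text
time_s: 4.7
tcp_pos: [0.6621, 0.1014, 0.1615]
tcp_rot: [0.503, 0.497, 0.504, -0.496]
force: [0.5, -1.2, -3.0]
opening: 0.0184
```

```bash
python3 - <<'E'
from h import *
to([.666,.094,.0395],[1,0])
im=arm.get_image("scene");cv2.imwrite('pics/scene2.png',im['color'])
E
```

```text
t 4.7 tcp [0.6621 0.1014 0.1615] shift [0.122  0.0038 0.0078] twist 0.014 q7 0.05 F [ 0.5 -1.2 -3. ] open 0.0184
```

View pics/scene2.png

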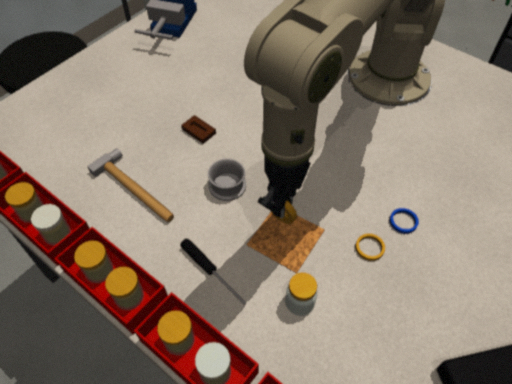

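The brass ring hangs in the jaws at (288,212) above the pad, and the block is empty. Lowering it.

>>> send_rows(
  steps=[
    [[0.05,0.004,0.006],0.014,255],
    [[0.1,0.004,0.007],0.014,255],
    [[0.115,0.004,0.007],0.014,255],
    [[0.118,0.004,0.007],0.014,255],
    [[0.12,0.004,0.007],0.014,255],
  ],
)

```text
time_s: 5.38
tcp_pos: [0.6671, 0.0871, 0.0437]
tcp_rot: [0.499, 0.503, 0.497, -0.501]
force: [-0.2, 0.4, -2.1]
opening: 0.0187
```

>>> send_rows(
  steps=[
    [[0.001,0,0],0,255],
    [[0.002,0,0],0,255],
  ],
)

```text
time_s: 5.62
tcp_pos: [0.6662, 0.0875, 0.0403]
tcp_rot: [0.498, 0.502, 0.498, -0.501]
force: [-0.5, 0.0, -2.6]
opening: 0.0188
```

```bash
python3 - <<'E'
from h import *
to([.666,.094,.0395],[1,0])
im=arm.get_image("scene");p=proj(im,[.65,.094,.04]).astype(int);cv2.imwrite('pics/scene3.png',cv2.resize(im['color'][p[1]-50:p[1]+50,p[0]-60:p[0]+60],None,fx=5,fy=5,interpolation=2))
E
```

```text
t 5.62 tcp [0.6662 0.0875 0.0403] shift [ 0.0008 -0.0003 -0.0065] twist -0.008 q7 0.09 F [-0.5  0.  -2.6] open 0.0188
```

View pics/scene3.png

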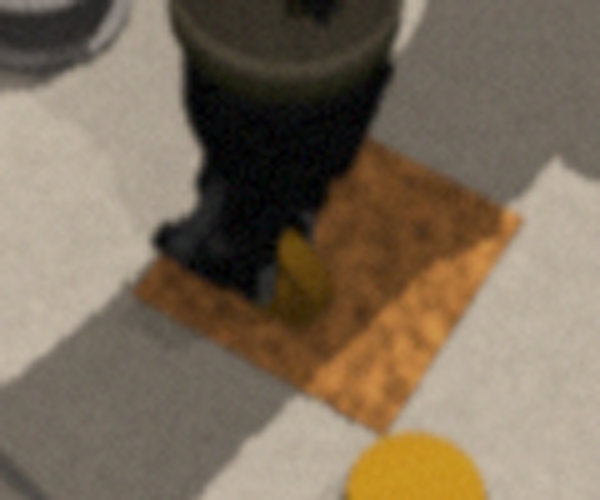

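>>> send_rows(
  steps=[
    [[0.001,0,0],0,255],
    [[0.002,0,0],0,255],
  ],
)

```text
time_s: 5.92
tcp_pos: [0.6663, 0.0875, 0.0389]
tcp_rot: [0.498, 0.502, 0.498, -0.501]
force: [-5.1, 0.5, 12.7]
opening: 0.0186
```

>>> send_rows(
  steps=[
    [[0.001,0,0],0,255],
    [[0.001,0,0],0,255],
  ],
)

```text
time_s: 6.18
tcp_pos: [0.6664, 0.0875, 0.0388]
tcp_rot: [0.498, 0.503, 0.498, -0.501]
force: [-6.0, 0.0, 15.1]
opening: 0.0186
```

>>> send_rows(
  steps=[
    [[-0.002,0,0],0,255],
    [[-0.002,0,0],0,180],
    [[-0.002,0,0],0,140],
    [[-0.002,0,0],0,60],
    [[-0.002,0,0],0,0],
  ],
)

```text
time_s: 6.8
tcp_pos: [0.6656, 0.0873, 0.038]
tcp_rot: [-0.498, -0.502, -0.498, 0.502]
force: [1.0, 0.7, -0.7]
opening: 0.0726
```

```bash
python3 - <<'E'
from h import *
to([.666,.094,.0395],[1,0])
for n in("scene","top"):
    im=arm.get_image(n);p=proj(im,[.65,.094,.04]).astype(int);cv2.imwrite(f'pics/{n}4.png',cv2.resize(im['color'][p[1]-50:p[1]+50,p[0]-60:p[0]+60],None,fx=5,fy=5,interpolation=2))
E
```

```text
t 6.8 tcp [0.6656 0.0873 0.038 ] shift [-0.0015  0.0004 -0.0067] twist -0.008 q7 0.09 F [ 1.   0.7 -0.7] open 0.0726
```

View pics/scene4.png

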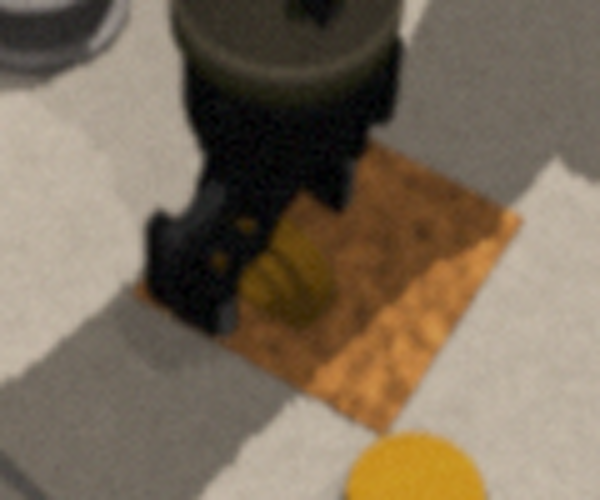

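View pics/top4.png

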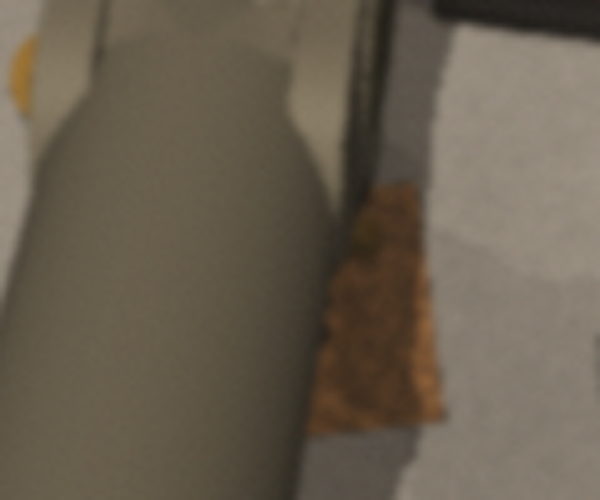

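The ring stands on edge on the pad with its collar towards +x (crop about (290,275)). I topple it towards -x with the +x finger near its top.

>>> send_rows(
  steps=[
    [[-0.006,0,0],0,0],
    [[-0.006,-0.025,0],0,0],
    [[-0.006,-0.036,0],0,0],
    [[-0.006,-0.044,0],0,0],
    [[-0.006,-0.052,0],0,0],
  ],
)

```text
time_s: 7.52
tcp_pos: [0.6136, 0.0878, 0.0444]
tcp_rot: [0.498, 0.502, 0.498, -0.502]
force: [0.7, 0.1, -0.3]
opening: 0.0857
```

>>> send_rows(
  steps=[
    [[0,-0.008,0],0,0],
    [[0,-0.016,0],0,0],
    [[0,-0.022,0],0,0],
    [[0,-0.022,0],0,0],
  ],
)

```text
time_s: 8.02
tcp_pos: [0.5912, 0.088, 0.0442]
tcp_rot: [-0.498, -0.502, -0.498, 0.502]
force: [0.3, -0.3, -0.2]
opening: 0.0855
```

```bash
python3 - <<'E'
from h import *
to([.666,.094,.0395],[1,0])
for n in("scene",):
    im=arm.get_image(n);p=proj(im,[.65,.094,.04]).astype(int);cv2.imwrite(f'pics/{n}5.png',cv2.resize(im['color'][p[1]-50:p[1]+50,p[0]-60:p[0]+60],None,fx=5,fy=5,interpolation=2))
E
```

```text
t 8.03 tcp [0.5912 0.088  0.0442] shift [ 0.0046  0.0748 -0.0065] twist -0.008 q7 0.07 F [ 0.3 -0.3 -0.2] open 0.0855
```

View pics/scene5.png

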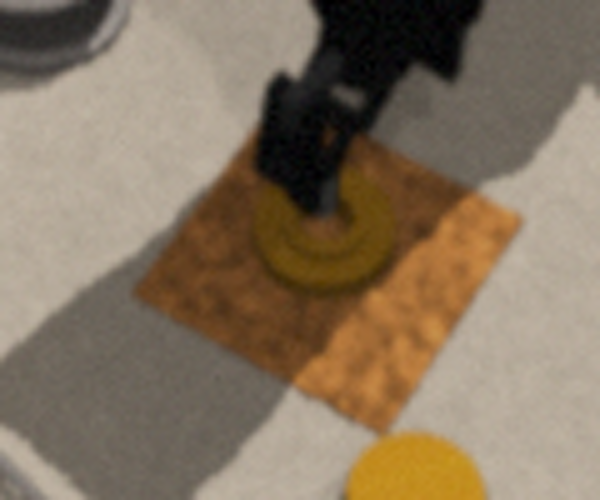

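It toppled flat with the collar up, crop (325,230). Raising the gripper for a clear view.

>>> send_rows(
  steps=[
    [[-0.05,0,0],0,0],
    [[-0.09,-0.03,0.03],0,0],
    [[-0.1,-0.07,0.06],0,0],
    [[-0.1,-0.09,0.08],0,0],
  ],
)

```text
time_s: 8.57
tcp_pos: [0.5003, 0.007, 0.1453]
tcp_rot: [0.498, 0.503, 0.497, -0.502]
force: [-0.5, 0.4, -1.1]
opening: 0.0853
```

```bash
python3 - <<'E'
from h import *
to([.666,.094,.0395],[1,0])
for n in("scene","top"):
    im=arm.get_image(n);np.savez(f'pics/{n}6.npz',**im);p=proj(im,[.63,.094,.01]).astype(int);u0,v0=p[0]-45,p[1]-40
    print(n,u0,v0);x=cv2.resize(im['color'][v0:v0+80,u0:u0+90],None,fx=7,fy=7,interpolation=cv2.INTER_CUBIC);cv2.imwrite(f'pics/{n}6.png',cv2.convertScaleAbs(x,alpha=1.4))
E
```

```text
t 8.57 tcp [0.5003 0.007  0.1453] shift [ 0.1062  0.1647 -0.0885] twist -0.01 q7 0.06 F [-0.5  0.4 -1.1] open 0.0853
scene 240 197
top 169 154
```

View pics/scene6.png

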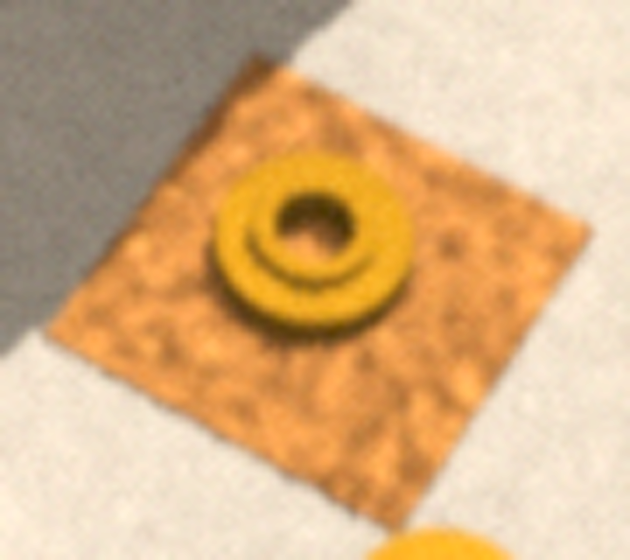

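View pics/top6.png

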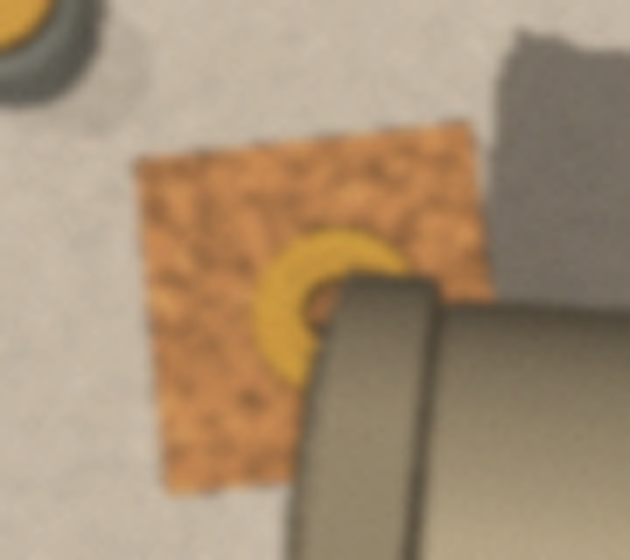

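```bash
python3 - <<'E'
from h import *
s=dict(np.load('pics/scene6.npz'));t=dict(np.load('pics/top6.npz'))
c=lambda u,v,a,b:((u+.5)/7-.5+a,(v+.5)/7-.5+b)
p1=onz(s,*c(314.5,238,240,197),.017);p2=onz(s,*c(315.5,219,240,197),.023);p3=onz(t,*c(333,311,169,154),.015)
print(p1,p2,p3)
to([.628,.087,.12])
E
```

```text
[0.62051637 0.08463421 0.017     ] [0.61775656 0.08259235 0.023     ] [0.6210403  0.08819655 0.015     ]
t 8.68 tcp [0.4996 0.0059 0.1448] shift [ 0.0249  0.1274 -0.0826] twist 0.0 q7 0.06 F [0.6 1.1 0.2] open 0.0854
```

>>> send_rows(
  steps=[
    [[0,0.04,-0.03],0,0],
    [[0.03,0.085,-0.055],0,0],
    [[0.07,0.12,-0.08],0,0],
    [[0.12,0.12,-0.08],0,0],
    [[0.137,0.12,-0.0805],0,0],
  ],
)

```text
time_s: 9.3
tcp_pos: [0.6197, 0.0886, 0.0031]
tcp_rot: [-0.497, -0.5, -0.499, 0.504]
force: [-0.1, 0.0, -0.8]
opening: 0.0854
```

```bash
python3 - <<'E'
from h import *
to([.620,.0865,.006],[1,0])
s=arm.state()
im=arm.get_image("scene");p=proj(im,[.63,.094,.02]).astype(int);u0,v0=p[0]-45,p[1]-40
x=cv2.resize(im['color'][v0:v0+80,u0:u0+90],None,fx=7,fy=7,interpolation=cv2.INTER_CUBIC);x=cv2.convertScaleAbs(x,alpha=1.8)
for h,c in((0,(0,0,255)),(.013,(0,255,0))):
    for dy in(-.011,.011):
        q=proj(im,s['tcp_pos']+[.0425,dy,h]);q=((q-[u0,v0]+.5)*7).astype(int);cv2.circle(x,tuple(map(int,q)),3,c,-1)
cv2.imwrite('pics/scene7.png',x)
E
```

```text
t 9.3 tcp [0.6197 0.0886 0.0031] shift [-0.0029  0.0003  0.0021] twist -0.007 q7 0.11 F [-0.1  0.  -0.8] open 0.0854
```

View pics/scene7.png

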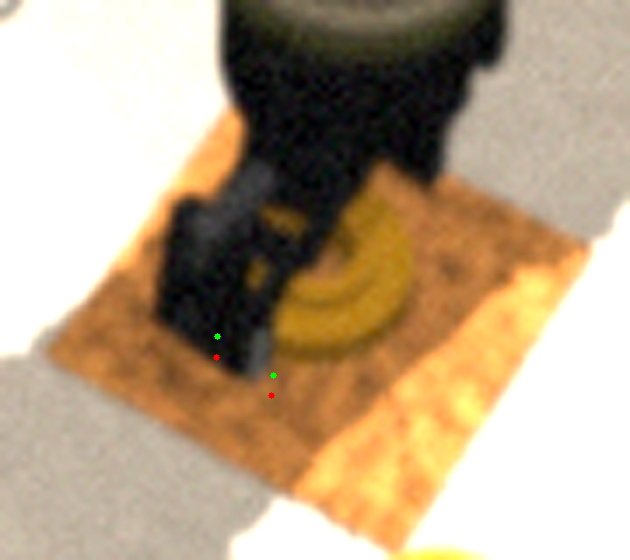

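The fingertip corner sits on the green mark, about 13 mm behind the TCP when open, so the tips clear the pad. Closing on the rim.

>>> send_rows(
  steps=[
    [[0,0,0],0,60],
    [[0,0,0],0,255],
    [[0,0,0],0,255],
    [[0,0,0],0,255],
  ],
  newtons=40,
)

```text
time_s: 9.85
tcp_pos: [0.6231, 0.088, 0.01]
tcp_rot: [0.499, 0.503, 0.497, -0.501]
force: [-2.0, -0.9, 7.9]
opening: 0.06
```

```bash
python3 - <<'E'
from h import *
to([.598,-.1055,.12],[1,0])
im=arm.get_image("scene");p=proj(im,[.63,.094,.02]).astype(int);u0,v0=p[0]-45,p[1]-40
x=cv2.resize(im['color'][v0:v0+80,u0:u0+90],None,fx=7,fy=7,interpolation=cv2.INTER_CUBIC);x=cv2.convertScaleAbs(x,alpha=1.8)
cv2.imwrite('pics/scene8.png',x)
E
```

```text
t 9.85 tcp [0.6231 0.088  0.01  ] shift [-0.1103 -0.0231  0.1936] twist -0.008 q7 0.11 F [-2.  -0.9  7.9] open 0.06
```

View pics/scene8.png

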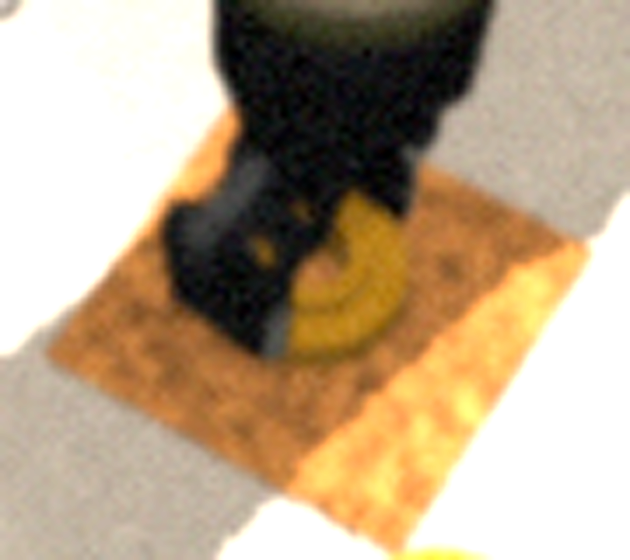

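```bash
python3 - <<'E'
from h import *
s=arm.state()
im=arm.get_image("scene");p=proj(im,[.63,.094,.02]).astype(int);u0,v0=p[0]-45,p[1]-40
for h in(-.004,0,.004,.008):
    q=proj(im,s['tcp_pos']+[.031,.011,h]);print(h,(q-[u0,v0]+.5)*7)
print((proj(im,[.6515,.088,.003])-[u0,v0])*7)
E
```

```text
-0.004 [285.81132343 372.6425938 ]
0 [286.33546031 366.38072394]
0.004 [286.86280708 360.08050548]
0.008 [287.39339332 353.74158504]
[259.35509697 349.23052448]
```

>>> send_rows(
  steps=[
    [[-0.005,0,0],0,255],
    [[-0.02,0,0],0,255],
    [[-0.04,0,0],0,255],
    [[-0.04,0,0],0,255],
  ],
)

```text
time_s: 10.45
tcp_pos: [0.6234, 0.0883, 0.05]
tcp_rot: [0.499, 0.503, 0.497, -0.501]
force: [-0.2, 0.3, -2.5]
opening: 0.0591
```

```bash
python3 - <<'E'
from h import *
to([.598,-.1055,.12],[1,0])
im=arm.get_image("scene");p=proj(im,[.63,.094,.04]).astype(int);u0,v0=p[0]-45,p[1]-40
x=cv2.resize(im['color'][v0:v0+80,u0:u0+90],None,fx=7,fy=7,interpolation=cv2.INTER_CUBIC);x=cv2.convertScaleAbs(x,alpha=1.8)
cv2.imwrite('pics/scene9.png',x)
E
```

```text
t 10.45 tcp [0.6234 0.0883 0.05  ] shift [-0.0703 -0.0236  0.1939] twist -0.008 q7 0.09 F [-0.2  0.3 -2.5] open 0.0591
```

View pics/scene9.png

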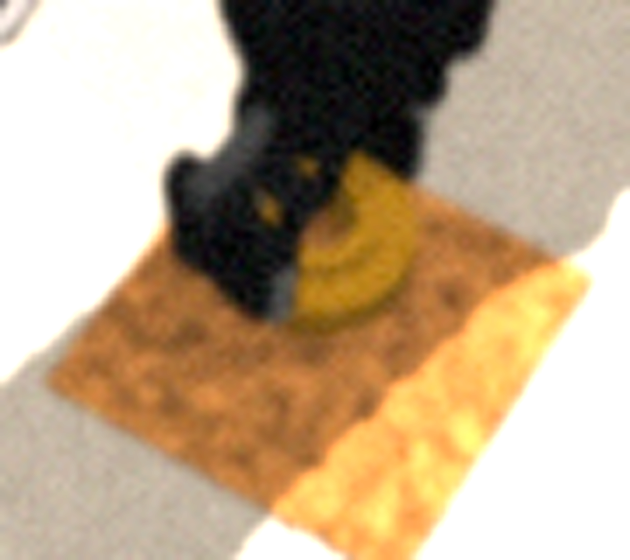

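The ring is held level, clear of the pad. Moving above the sleeve.

>>> send_rows(
  steps=[
    [[-0.04,0,0.02],0,255],
    [[-0.07,-0.007,0.06],0,255],
    [[-0.07,-0.015,0.11],0,255],
    [[-0.07,-0.022,0.16],0,255],
    [[-0.07,-0.0236,0.193],0,255],
  ],
)

```text
time_s: 11.12
tcp_pos: [0.5952, -0.1077, 0.1169]
tcp_rot: [-0.497, -0.502, -0.497, 0.503]
force: [-0.5, 0.5, -2.9]
opening: 0.0596
```

>>> send_rows(
  steps=[
    [[0,0,0],0,255],
    [[0,0,0],0,255],
  ],
)

```text
time_s: 11.38
tcp_pos: [0.5963, -0.1038, 0.1166]
tcp_rot: [-0.498, -0.502, -0.498, 0.502]
force: [1.6, 0.2, -3.1]
opening: 0.0594
```

```bash
python3 - <<'E'
from h import *
to([.598,-.1045,.07],[1,0])
for n in("scene","top"):
    im=arm.get_image(n);p=proj(im,[.598,-.105,.07]).astype(int);u0,v0=p[0]-45,p[1]-40
    x=cv2.resize(im['color'][v0:v0+80,u0:u0+90],None,fx=4,fy=4,interpolation=cv2.INTER_CUBIC);x=cv2.convertScaleAbs(x,alpha=1.8)
    cv2.imwrite(f'pics/{n}10.png',x)
cv2.imwrite('pics/both10.png',np.hstack([cv2.imread('pics/scene10.png'),cv2.imread('pics/top10.png')]))
E
```

```text
t 11.38 tcp [ 0.5963 -0.1038  0.1166] shift [0.0466 0.0017 0.0007] twist -0.008 q7 0.38 F [ 1.6  0.2 -3.1] open 0.0594
```

View pics/both10.png

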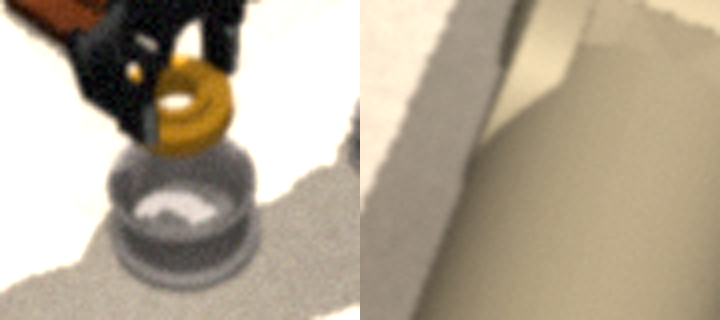

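```bash
python3 - <<'E'
from h import *
im=arm.get_image("scene");p=proj(im,[.598,-.105,.07]).astype(int);u0,v0=p[0]-45,p[1]-40
x=cv2.resize(im['color'][v0:v0+50,u0+15:u0+70],None,fx=12,fy=12,interpolation=cv2.INTER_CUBIC);cv2.imwrite('pics/s11.png',cv2.convertScaleAbs(x,alpha=1.8));print(u0+15,v0)
for z in (.130,.124,.110):
    c=np.array([.5963,-.1048,z]);print(z,[np.round((proj(im,c+r*np.array([np.cos(a),np.sin(a),0]))-[u0+15,v0]+.5)*12) .tolist() for r in((.013,.02,.032)[(.130,.124,.110).index(z)],) for a in np.arange(8)*np.pi/4])
E
```

```text
196 128
0.13 [[312.0, 321.0], [363.0, 333.0], [412.0, 313.0], [428.0, 274.0], [404.0, 238.0], [354.0, 227.0], [306.0, 246.0], [288.0, 285.0]]
0.124 [[289.0, 365.0], [367.0, 383.0], [442.0, 352.0], [467.0, 292.0], [430.0, 238.0], [353.0, 220.0], [280.0, 250.0], [253.0, 309.0]]
0.11 [[250.0, 452.0], [376.0, 481.0], [494.0, 432.0], [534.0, 336.0], [474.0, 249.0], [353.0, 222.0], [237.0, 268.0], [194.0, 363.0]]
```

View pics/s11.png

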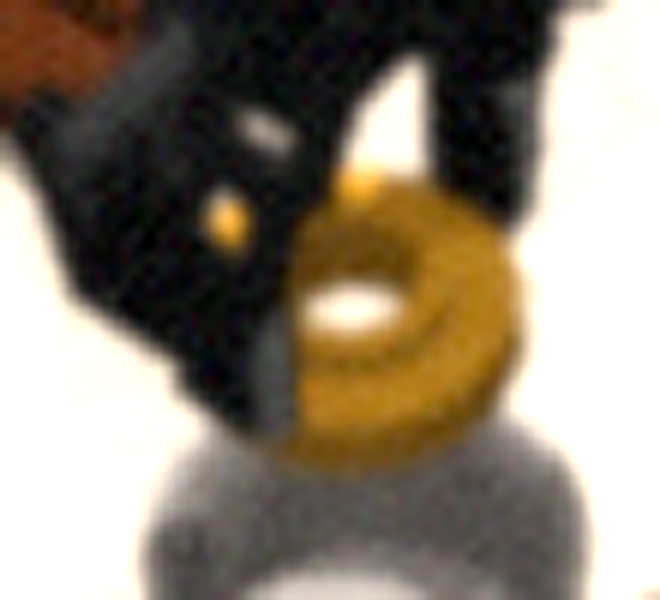

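>>> send_rows(
  steps=[
    [[0.03,0.0015,0],0,255],
    [[0.05,0.0015,0],0,255],
    [[0.06,0.0015,0],0,255],
    [[0.065,0.0015,0],0,255],
    [[0.065,0.0015,0],0,255],
  ],
)

```text
time_s: 12.15
tcp_pos: [0.5982, -0.1047, 0.0524]
tcp_rot: [-0.498, -0.502, -0.498, 0.502]
force: [0.5, -0.6, -2.0]
opening: 0.0597
```

```bash
python3 - <<'E'
from h import *
to([.598,-.1045,.05],[1,0])
im=arm.get_image("scene");u0,v0=190,130
x=cv2.resize(im['color'][v0:v0+75,u0:u0+80],None,fx=7,fy=7,interpolation=cv2.INTER_CUBIC);cv2.imwrite('pics/s12.png',cv2.convertScaleAbs(x,alpha=1.8))
E
```

```text
t 12.15 tcp [ 0.5982 -0.1047  0.0524] shift [ 0.0024 -0.0002 -0.0002] twist -0.008 q7 0.42 F [ 0.5 -0.6 -2. ] open 0.0597
```

View pics/s12.png

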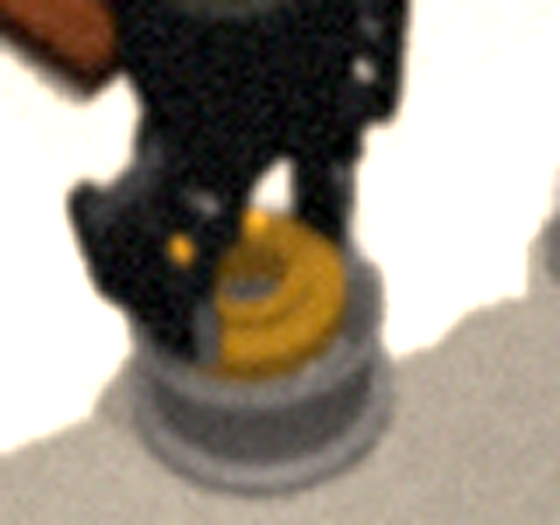

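The ring is seated centrally in the mouth (ring right edge 347, sleeve centre about 255). Releasing.

>>> send_rows(
  steps=[
    [[0.0015,0,0],0,255],
    [[0.0015,0,0],0,0],
    [[0.0015,0,0],0,0],
    [[0.0015,0,0],0,0],
    [[-0.02,0,0],0,0],
  ],
)

```text
time_s: 12.82
tcp_pos: [0.5968, -0.1043, 0.071]
tcp_rot: [-0.497, -0.501, -0.499, 0.503]
force: [0.6, -0.1, 0.9]
opening: 0.0857
```

>>> send_rows(
  steps=[
    [[-0.05,0,0],0,0],
    [[-0.07,0,-0.05],0,0],
    [[-0.07,0,-0.1],0,0],
  ],
)

```text
time_s: 13.2
tcp_pos: [0.6001, -0.0044, 0.1448]
tcp_rot: [0.498, 0.504, 0.496, -0.501]
force: [1.4, 0.5, -0.7]
opening: 0.0852
```

```bash
python3 - <<'E'
from h import *
to([.53,.2543,.12],[1,0])
im=arm.get_image("scene");u0,v0=190,140
x=cv2.resize(im['color'][v0:v0+75,u0:u0+80],None,fx=7,fy=7,interpolation=cv2.INTER_CUBIC);cv2.imwrite('pics/s13.png',cv2.convertScaleAbs(x,alpha=1.8))
E
```

```text
t 13.2 tcp [ 0.6001 -0.0044  0.1448] shift [ 0.0246 -0.0729 -0.2579] twist -0.01 q7 0.19 F [ 1.4  0.5 -0.7] open 0.0852
```

View pics/s13.png

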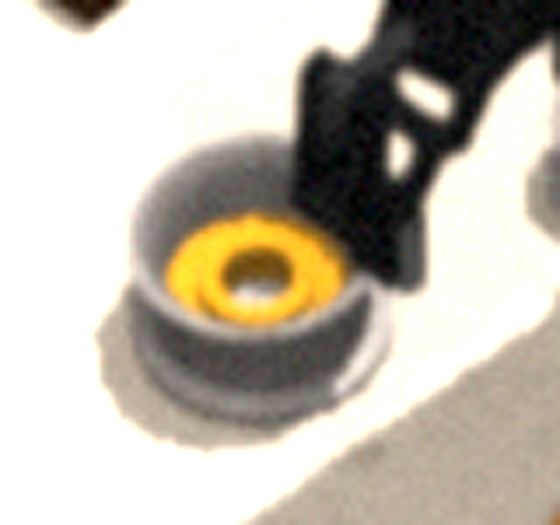

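```bash
python3 - <<'E'
from h import *
im=arm.get_image("scene")
for z in(.025,.035,.045):
    print(z,np.round(onz(im,257.5/7-.5+190,273/7-.5+140,z),4), (proj(im,[.598,-.1058,z])-[190,140]+.5)*7)
to([.53,.2543,.06],[1,0])
E
```

```text
0.025 [ 0.596  -0.1093  0.025 ] [261.37707784 281.6811943 ]
0.035 [ 0.6015 -0.1039  0.035 ] [259.94087773 263.82817663]
0.045 [ 0.607  -0.0984  0.045 ] [258.48418445 245.72041397]
t 13.3 tcp [0.5994 0.0038 0.1422] shift [ 0.0832 -0.0689 -0.2503] twist 0.002 q7 0.19 F [-0.4  0.3  0.4] open 0.0854
```

>>> send_rows(
  steps=[
    [[0,-0.015,-0.058],0,0],
    [[0,-0.03,-0.116],0,0],
    [[0,-0.045,-0.174],0,0],
    [[0,-0.06,-0.23],0,0],
    [[0.02,-0.073,-0.258],0,0],
  ],
)

```text
time_s: 13.92
tcp_pos: [0.5274, 0.2586, 0.1232]
tcp_rot: [0.499, 0.502, 0.499, -0.5]
force: [-0.1, -0.6, -0.2]
opening: 0.0851
```

>>> send_rows(
  steps=[
    [[0.05,0,0],0,0],
    [[0.05,0,0],0,0],
    [[0.05,0,0],0,0],
  ],
)

```text
time_s: 14.3
tcp_pos: [0.529, 0.2532, 0.0737]
tcp_rot: [0.498, 0.503, 0.497, -0.502]
force: [-0.0, 0.8, 1.3]
opening: 0.0854
```

```bash
python3 - <<'E'
from h import *
to([.53,.2543,.002],[1,0])
im=arm.get_image("scene");u0,v0=325,200
x=cv2.resize(im['color'][v0:v0+75,u0:u0+90],None,fx=7,fy=7,interpolation=cv2.INTER_CUBIC);cv2.imwrite('pics/s14.png',cv2.convertScaleAbs(x,alpha=1.8))
E
```

```text
t 14.3 tcp [0.529  0.2532 0.0737] shift [ 0.0717  0.0009 -0.0011] twist -0.009 q7 -0.26 F [-0.   0.8  1.3] open 0.0854
```

View pics/s14.png

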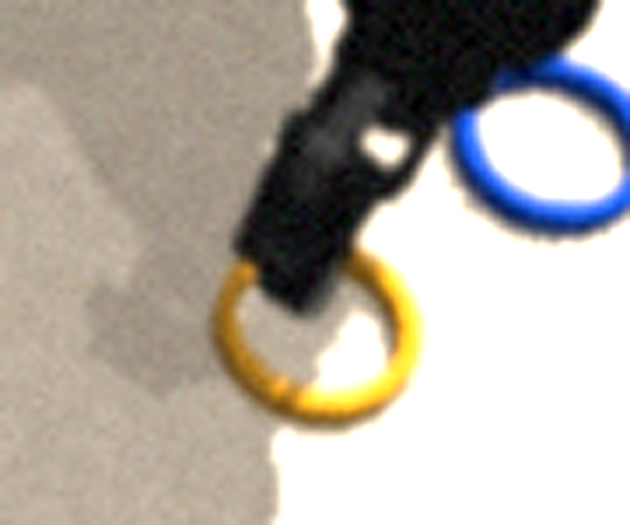

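The brass ring is under the gripper (the blue one is off to the right). Descending and gripping.

>>> send_rows(
  steps=[
    [[0.04,0.001,-0.001],0,0],
    [[0.065,0.001,-0.001],0,0],
    [[0.071,0.001,-0.001],0,0],
    [[0.071,0.001,-0.001],0,60],
    [[0.071,0.001,-0.001],0,100],
  ],
)

```text
time_s: 14.98
tcp_pos: [0.5301, 0.2552, 0.0037]
tcp_rot: [0.498, 0.503, 0.498, -0.501]
force: [-3.1, -2.4, 8.1]
opening: 0.0605
```

```bash
python3 - <<'E'
from h import *
to([.53,.2543,.002],[1,0])
im=arm.get_image("scene");u0,v0=325,200
x=cv2.resize(im['color'][v0:v0+75,u0:u0+90],None,fx=7,fy=7,interpolation=cv2.INTER_CUBIC);cv2.imwrite('pics/s15.png',cv2.convertScaleAbs(x,alpha=1.8))
E
```

```text
t 14.97 tcp [0.5301 0.2552 0.0037] shift [ 0.0017 -0.0001  0.0009] twist -0.008 q7 -0.22 F [-3.1 -2.4  8.1] open 0.0605
```

View pics/s15.png

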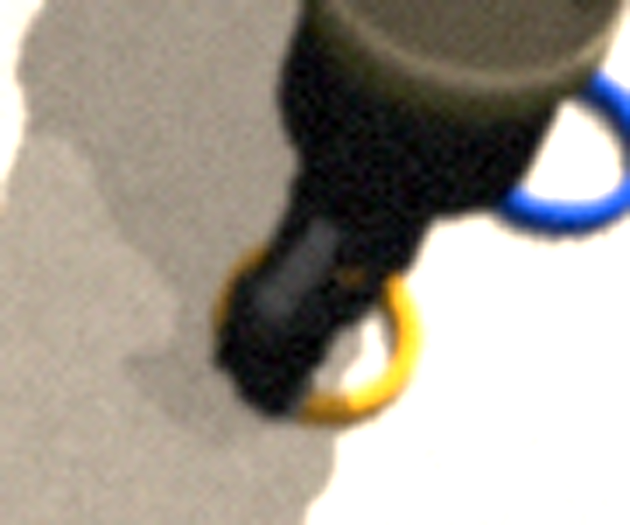

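>>> send_rows(
  steps=[
    [[0,0,0],0,255],
    [[0,0,0],0,255],
    [[-0.01,0,0],0,255],
    [[-0.04,0,0],0,255],
    [[-0.08,0,0],0,255],
  ],
)

```text
time_s: 15.65
tcp_pos: [0.5286, 0.2547, 0.0826]
tcp_rot: [-0.498, -0.502, -0.498, 0.502]
force: [-0.2, 1.2, -1.1]
opening: 0.0602
```

```bash
python3 - <<'E'
from h import *
to([.5985,-.1055,.12],[1,0])
im=arm.get_image("scene");cv2.imwrite('pics/s16f.png',im['color']);u0,v0=325,170
x=cv2.resize(im['color'][v0:v0+75,u0:u0+90],None,fx=7,fy=7,interpolation=cv2.INTER_CUBIC);cv2.imwrite('pics/s16.png',cv2.convertScaleAbs(x,alpha=1.8))
u0,v0=200,153
x=cv2.resize(im['color'][v0:v0+50,u0:u0+53],None,fx=12,fy=12,interpolation=cv2.INTER_CUBIC);cv2.imwrite('pics/s16b.png',cv2.convertScaleAbs(x,alpha=1.3))
for nm,r,z in(('disc',.0315,.019),('col',.02,.025)):
    q=np.array([proj(im,[.5978+r*np.cos(a),-.1057+r*np.sin(a),z]) for a in np.linspace(0,6.28,60)]);q=(q-[u0,v0]+.5)*12;print(nm,q.min(0),q.max(0))
E
```

```text
t 15.65 tcp [0.5286 0.2547 0.0826] shift [-0.0373  0.0728  0.3597] twist -0.008 q7 -0.27 F [-0.2  1.2 -1.1] open 0.0602
disc [173.54245773 221.69357971] [487.37196854 471.56142747]
col [229.00702662 247.83509124] [429.07473248 406.75540677]
```

View pics/s16.png

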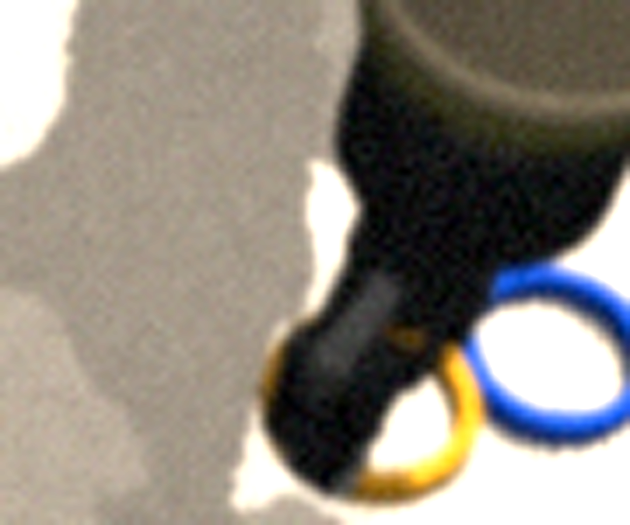

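View pics/s16b.png

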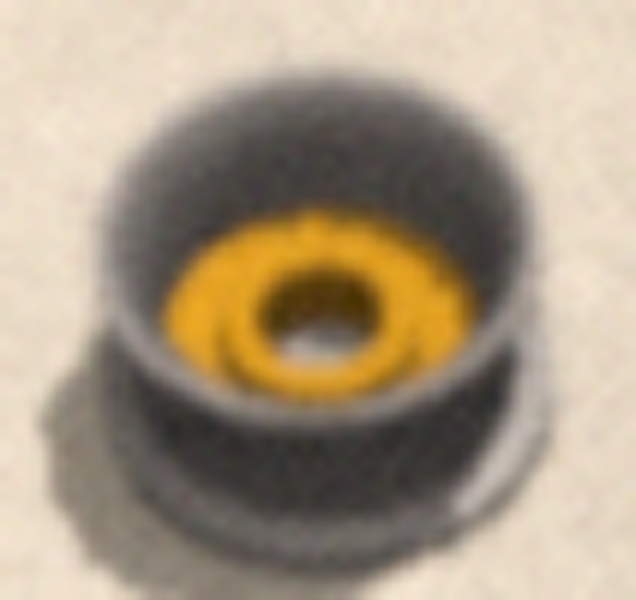

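The collared ring lies flat on the sleeve floor, collar up: disc outline 165-478, within about 1 px of the prediction. The thin ring is held. Carrying it over.

>>> send_rows(
  steps=[
    [[-0.03,0.01,0.055],0,255],
    [[-0.037,0.022,0.115],0,255],
    [[-0.037,0.034,0.175],0,255],
    [[-0.037,0.046,0.235],0,255],
    [[-0.037,0.059,0.295],0,255],
  ],
)

```text
time_s: 16.32
tcp_pos: [0.5861, -0.0423, 0.1197]
tcp_rot: [0.498, 0.503, 0.498, -0.501]
force: [1.4, 0.5, -0.4]
opening: 0.0602
```

>>> send_rows(
  steps=[
    [[0,0.01,0.045],0,255],
    [[0,0.0135,0.064],0,255],
    [[0,0.0135,0.0645],0,255],
    [[0,0.0135,0.0645],0,255],
  ],
)

```text
time_s: 16.82
tcp_pos: [0.5987, -0.1026, 0.1182]
tcp_rot: [0.498, 0.502, 0.499, -0.501]
force: [-0.0, 0.4, -2.2]
opening: 0.0602
```

```bash
python3 - <<'E'
from h import *
to([.598,-.1055,.051],[1,0])
im=arm.get_image("scene");u0,v0=190,130
x=cv2.resize(im['color'][v0:v0+75,u0:u0+80],None,fx=7,fy=7,interpolation=cv2.INTER_CUBIC);cv2.imwrite('pics/s17.png',cv2.convertScaleAbs(x,alpha=1.8))
E
```

```text
t 16.82 tcp [ 0.5987 -0.1026  0.1182] shift [ 0.0672 -0.0007  0.003 ] twist -0.005 q7 0.38 F [-0.   0.4 -2.2] open 0.0602
```

View pics/s17.png

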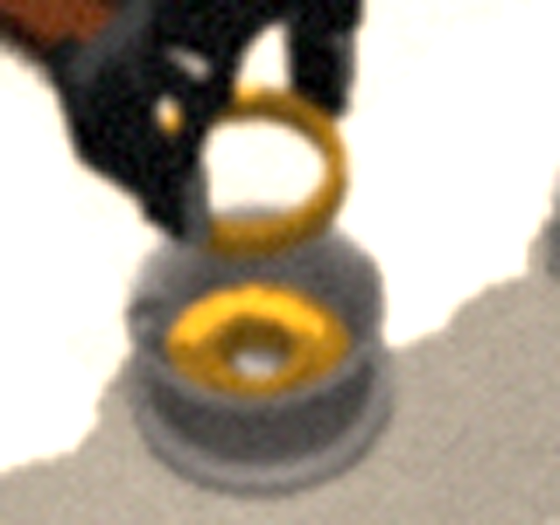

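>>> send_rows(
  steps=[
    [[0.03,-0.0005,0.0025],0,255],
    [[0.05,-0.0005,0.0025],0,255],
    [[0.062,-0.0005,0.0025],0,255],
    [[0.067,-0.0005,0.0025],0,255],
    [[0.067,-0.0005,0.0025],0,255],
  ],
)

```text
time_s: 17.5
tcp_pos: [0.5981, -0.1076, 0.0513]
tcp_rot: [-0.498, -0.502, -0.498, 0.502]
force: [-0.5, 0.5, -0.4]
opening: 0.0604
```

```bash
python3 - <<'E'
from h import *
to([.598,-.1055,.051],[1,0])
im=arm.get_image("scene");u0,v0=190,130
x=cv2.resize(im['color'][v0:v0+75,u0:u0+80],None,fx=7,fy=7,interpolation=cv2.INTER_CUBIC);cv2.imwrite('pics/s18.png',cv2.convertScaleAbs(x,alpha=1.8))
E
```

```text
t 17.5 tcp [ 0.5981 -0.1076  0.0513] shift [ 0.0003 -0.0001 -0.0021] twist -0.008 q7 0.43 F [-0.5  0.5 -0.4] open 0.0604
```

View pics/s18.png

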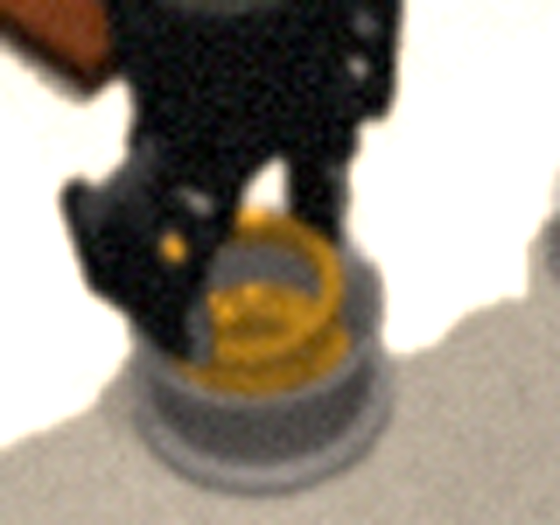

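>>> send_rows(
  steps=[
    [[0.001,0,-0.001],0,255],
    [[0.001,0,-0.001],0,0],
    [[0.001,0,-0.001],0,0],
    [[0.001,0,-0.001],0,0],
    [[-0.02,0,-0.001],0,0],
  ],
)

```text
time_s: 18.18
tcp_pos: [0.5968, -0.1063, 0.0705]
tcp_rot: [-0.497, -0.501, -0.499, 0.503]
force: [-0.3, 0.3, -0.0]
opening: 0.0855
```

>>> send_rows(
  steps=[
    [[-0.05,0,0],0,0],
    [[-0.08,0,-0.05],0,0],
    [[-0.08,0,-0.11],0,0],
    [[-0.08,0,-0.17],0,0],
    [[-0.08,0,-0.22],0,0],
  ],
)

```text
time_s: 18.8
tcp_pos: [0.5998, 0.1162, 0.1531]
tcp_rot: [0.498, 0.502, 0.498, -0.501]
force: [0.1, -0.3, 0.5]
opening: 0.0855
```

```bash
python3 - <<'E'
from h import *
to([.598,-.1055,.051],[1,0])
im=arm.get_image("scene");cv2.imwrite('pics/s19f.png',im['color']);u0,v0=200,153
x=cv2.resize(im['color'][v0:v0+50,u0:u0+53],None,fx=10,fy=10,interpolation=cv2.INTER_CUBIC)
t=arm.get_image("top")
y=cv2.resize(t['color'][180:230,265:291+0],None,fx=10,fy=10,interpolation=cv2.INTER_CUBIC)
cv2.imwrite('pics/s19.png',cv2.convertScaleAbs(np.hstack([x,y]),alpha=1.4))
for nm,r,z in(('thin top out',.0315,.031),('thin top in',.0255,.031),('col',.02,.025)):
    q=np.array([proj(im,[.597+r*np.cos(a),-.107+r*np.sin(a),z]) for a in np.linspace(0,6.28,60)]);q=(q-[u0,v0]+.5)*10;print(nm,q.min(0).round(),q.max(0).round())
E
```

```text
t 18.8 tcp [0.5998 0.1162 0.1531] shift [ 0.1018 -0.0005  0.2218] twist -0.007 q7 -0.01 F [ 0.1 -0.3  0.5] open 0.0855
thin top out [139. 149.] [403. 358.]
thin top in [164. 169.] [378. 338.]
col [189. 202.] [356. 334.]
```

View pics/s19.png

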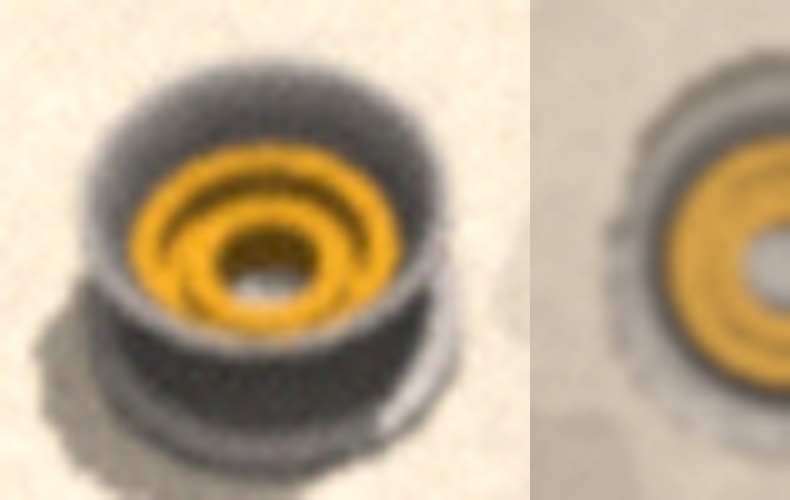

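The thin ring lies level around the collar: outline 130-403, top 142, against a prediction of 139-403, top 149. I do a quick bystander check and then hand in.

```bash
python3 - <<'E'
from h import *
a=cv2.imread('pics/scene0.png').astype(int);b=cv2.imread('pics/s19f.png').astype(int)
for n,(u,v,w,h) in dict(hammer=(85,145,90,80),driver=(178,235,70,72),jar=(284,268,36,48)).items():
    d=np.abs(a-b)[v:v+h,u:u+w].max(2);print(n,(d>40).sum(),d.mean().round(1))
arm.close_job()
E
```

```text
hammer 0 19.9
driver 1185 27.0
jar 0 17.8
the job is handed in; nothing more can be done
```

View pics/s19f.png

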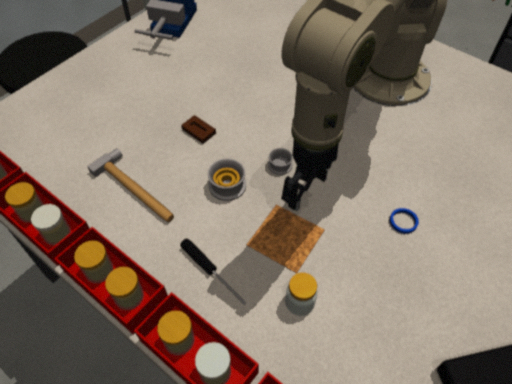

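The job is handed in at about 19 s, and in the last pictures both rings lie in the sleeve as asked; `arm.close_job()` gave no verdict.

**What I did:** I gripped the collared ring across its faces, stood it on edge on the pad and let go. I then tipped it over with one finger so it lay collar up. I picked it up by the rim, dropped it into the larger sleeve, and dropped the thin brass ring in after it.

**Last checks:**
- **Rings:** both look flat and centred, with the thin ring level around the collar. Its outline is within about 1 px (1–2 mm) of where it should be.
- **Jar and hammer:** unchanged between the first and last pictures.
- **Screwdriver:** the automatic picture comparison flagged a change there (1185 pixels). In the full picture it lies at the same pixels as at the start, with the arm's shadow across it, so I put the difference down to the shadow.
- **Disagreements:** the two cameras differed by about 2–4 mm on positions. A rough first estimate of the collared ring's height in the sleeve read up to 5 mm high; a closer crop matched it lying on the floor.

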